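# Tare the bench scale with the bowl on it

### The job

The bench scale is switched off and the empty bowl on it is to be tared: press down the raised end of its rocker to switch it on, then push the square key fully in so that it stays down, and last press the round key fully down and keep it pressed. Use the controls in that order, each only after the one before it, and finish while your fingertips still hold the round key down. Only press: do not pick up, carry or shift the bowl or any of the things standing about.

Things in the scene. Friction and masses are not known exactly. Their poses are not given: they have to be found in the camera images.
- scale: White bench scale, fixed, on a 2 mm dark mat. Origin: underside, below the centre of the control housing (92 mm in x, 166 mm in y, flat top 64 mm above the origin); z up. The square steel platform (112 mm, top at 44 mm) is at y = -142 mm. The three control units sit on the housing in a row at y = -52, 0 and +52 mm, x = 0, in an order that differs from run to run.
- rocker_unit: Fixed grey oblong surround (64 mm in x, 32 in y, 3 high) of the rocker switch. Origin: centre of its underside, on the housing's top; axes as the scale's. The rocker is 24 mm wide with two 28 mm wings that meet in a valley at the pivot (along y, 10 mm above the origin). Off: +x wing level, top at 10 mm; -x wing up, its end at 21 mm. Fully on: -x wing level, top at 10 mm, +x wing up.
- rocker (a joint): Angle of the rocker, rad: about 0 = off (-x wing up), 0.40 = fully on (-x wing level); on above 0.30. It stays where it is left and takes about 2 to 4 N on the wing. Press the -x wing some 18 mm from the pivot, so that the finger does not bear on the other wing.
- square_unit: Fixed grey square surround (32 x 32 mm, 3 mm high) of the square key. Origin: centre of its underside on the housing's top; axes as the scale's. The key, 24 x 24 mm, is centred on it with its flat top 17 mm above the origin when out and 10 mm when fully in.
- square_key (a joint): Depth of the square key, m: 0 = out, 0.007 = fully in; counts as in above 0.0055. It moves straight down against about 3.5 N of friction and stays where it is left.
- round_unit: Fixed grey round surround (36 mm diameter, 3 mm high) of the round key. Origin: centre of its underside on the housing's top; axes as the scale's. The key, 28 mm in diameter, is centred on it with its flat top 17 mm above the origin when out and 10 mm when fully down.
- round_key (a joint): Depth of the round key, m: 0 = out, 0.007 = fully down; counts as pressed above 0.0055. A spring pushes it back up (1.5 N at first, 5 N fully down).
- bowl: Loose empty white bowl, 92 mm across the rim, 42 mm high, standing on the scale's platform. Origin: centre of its underside. Leave it alone.
- spice_jar: Loose spice jar, 42 mm across, 96 mm high, standing on the table beside the scale. Origin: centre of its underside. Leave it alone.
- salt_mill: Loose salt shaker with a grey top, 44 mm across, 90 mm high, standing beside the scale. Origin: centre of its underside. Leave it alone.
- garlic: Loose bulb of garlic, 61 mm across, 59 mm high, beside the scale. Origin: centre of its underside. Leave it alone.
- kitchen_timer: Loose round kitchen timer with a bar knob, 57 mm across, 36 mm high, at the far side of the open tub from the scale. Origin: centre of its underside. Leave it alone.

How it is judged:
By the outcome, as a careful person would: the job done as asked, in the order asked, and still so for the second after the job is handed in, while the arm keeps its last pose, push and grip.
It also fails if it takes over 42 s, if anything falls off the work surface, if the arm or the gripper's body presses on something with over 40 N, if the wrist force passes 120 N, or if a joint passes its speed limit or range.

### The arm

A 6-joint arm with a two-finger parallel gripper is mounted at the origin on a cart in front of the work surface, level with it; the furniture and walls round the work are solid. World frame = base frame: x ahead of the robot, y to its left, z up, the work surface at z = 0. Lengths are in m, angles in rad, forces in N, time in s.
With the tool pointing down it reaches from about 0.3 to 0.875 m from the base axis. Payload 4.2 kg.
Tool frame: the origin (TCP) lies at the very end of the fingers, on their centre line; the grasp point (between the pads) lies 19 mm behind it; z points along the fingers, y is the line along which they close (so a half turn about z gives the same grasp; the last joint's range is limited). The gripper opens to 85 mm and grips with 20 to 120 N. Pads are 22 mm wide; open, the fingers measure 114 mm over their backs; the gripper's body (76 mm by 85 mm) begins 54 mm behind the grasp point. The pads swing forward as they close: fully open they stand 13 mm farther back than shut.
Start: joints at [1.088, 0.32, 1.565, -0, 1.257, -0.02], TCP at [0.257, 0.515, 0.231] pointing down, gripper open.
Joint ranges: [-3.11, 3.11], [-0.84, 2.01], [0.21, 2.61], [-1.34, 4.49], [0.05, 2.63], [-2.56, 2.56]. Speed limits (rad/s): [2.57, 2.57, 3.14, 3.14, 3.14, 3.14].

### API

Orientations are given as [roll, pitch, yaw] about the fixed x, y, z axes, in that order (R = Rz(yaw) Ry(pitch) Rx(roll)).
In Python, from bench import manip gives the robot as it stands.
- The arm moves only by the tool servo_tool, never from a script. Its argument "moves" is a list of rows, each a list of 5 numbers: the shift along the tool's x, y, z in m, then the turn about the tool's z in rad, then the opening, from 0 (shut) to 1 (fully open). In form: [[x, y, z, twist, gripper], ...]. A call has 1 to 10 rows; each row shifts and turns the commanded pose from where the row before left it, along the tool's axes as they then stand; what a row does not reach is not made up. A row lasts 1/10 s, in which the tool goes at most 50 mm and 8.59 degrees, less where a joint would pass 70% of its speed; a pose out of reach is approached as far as the arm can. A call with a gripper value outside its range is refused whole. The fingers move at their own pace and stop on an object; "force" is the grip in N (left out, the last holds). Time passes only in rows, so rows that do not move let the fingers close. It gives the time, the measured TCP pose, the force, the opening and the grip force at its end, in the units of the state.
- manip.sense(): the state, without advancing time (a new reading comes with each control period).
- manip.capture(name): name is "scene" or "top"; returns a dict with "pixels" (400x640x3 uint8, blue, green, red), "fx", "fy", "cx", "cy" (pixels), "k1" (the pictures are not rectified: a ray, as slopes to the right and down, at radius r is drawn at 1 + k1 r^2 times it, then the intrinsics apply), "R" (3x3) and "t" (3): a world point X has camera coordinates R X + t. Camera axes: x right, y down, z forward; pixel columns grow to the right and rows downward; lengths in m; the calibration is good to about 2 mm. A picture is of the moment at which its call begins. There is no depth.
- manip.hand_in(): hands the job in; it is judged then, once.
Trained networks look in the newest picture that a camera, given by its name, has taken for a name from the list of things; names that differ only in an ending like _2 or _b are one class to them, and where a whole thing is asked for, a point or a joint stands for the part that bears it (a point fixed in the world has none). Each returns a list of dicts, best first, with "conf" (0 to 1); they miss things now and then, are a little off and sometimes report something else, mostly with a low value. They report only what shows in the picture. A call takes as long as a camera call.
- manip.find_in(camera, target): "extent" ([left, top, right, bottom] in pixels, round what is visible of it).
- manip.silhouettes(camera, target): "mask" (400x640 bool, what is visible of it) and "extent" ([left, top, right, bottom] in pixels, round what is visible of it).
- manip.tip_of(camera, target): "uv" ([column, row] in pixels: a listed point, or the origin of a listed thing).
The state is a dict: "t": time; "joints": joint angles; "dq": joint speeds; "joint_torque": joint torques, N m; "position": TCP position; "orientation": TCP orientation; "force": force on the tool from outside, world axes, zero at the start; "torque": the same for the moment, N m; "finger_gap": finger opening in m; "grasp_force": force on a finger pad.
Only numpy, scipy, OpenCV 4.12 (cv2) and the standard library are available. Lean on these libraries where they do the work, as an engineer would, in place of code of your own. Each camera call takes 0.05 s, during which the arm holds its last target. There are 200 camera calls.

## Working session

There is one attempt and no reset: what is moved stays moved. The work goes in short steps, Python scripts to look and compute and a tool call to move; the robot and the scene stay as the last step left them, time stands still between calls to the robot, and variables do not carry over. Pictures are saved under pics/ and viewed, at most 10 in all, crops included, and the job is handed in when it is done.

Besides the shell and the picture viewer there is one more tool, called after "Request:" by a JSON object that holds its "op" and its "data". servo_tool: Moves the arm, as the interface text tells. Its arguments: {"type":"object","properties":{"moves":{"type":"array","items":{"type":"array","items":{"type":"number"}}},"force":{"type":"number"}},"required":["moves"]}

```bash
mkdir -p pics; cat > h.py <<'E'
from bench import manip
import numpy as np, cv2
def ray(c,uv):
    d=np.array([(uv[0]-c['cx'])/c['fx'],(uv[1]-c['cy'])/c['fy']]);s=d.copy()
    for _ in range(20): s=d/(1+c['k1']*(s@s))
    R=np.array(c['R']);return -R.T@np.array(c['t']), R.T@np.array([s[0],s[1],1])
def tri(rs):
    A=0;b=0
    for o,d in rs:
        d=d/np.linalg.norm(d);P=np.eye(3)-np.outer(d,d);A=A+P;b=b+P@o
    X=np.linalg.solve(A,b);return X,[np.linalg.norm(np.cross(X-o,d/np.linalg.norm(d))) for o,d in rs]
def proj(c,X):
    p=np.array(c['R'])@X+np.array(c['t']);s=p[:2]/p[2];s=s*(1+c['k1']*(s@s));return s[0]*c['fx']+c['cx'],s[1]*c['fy']+c['cy']
E
python3 - <<'E'
from h import *
C={n:manip.capture(n) for n in("scene","top")}
for n,c in C.items(): cv2.imwrite(f"pics/{n}0.png",c['pixels'])
print(manip.sense()['position'],manip.sense()['orientation'])
for t in["scale","rocker_unit","square_unit","round_unit","bowl","spice_jar","salt_mill","garlic"]:
    rs=[]
    for n,c in C.items():
        r=manip.tip_of(n,t)
        print(t,n,[(np.round(k['uv'],1).tolist(),round(k['conf'],2)) for k in r[:2]])
        if r: rs.append(ray(c,r[0]['uv']))
    if len(rs)==2: print('   ',*[np.round(q,4) for q in tri(rs)])
E
```

```text
[0.25651205 0.51414594 0.23057385] [-3.14004396e+00 -2.69404829e-05  2.67885208e+00]
scale scene [([332.1, 307.0], 0.58)]
scale top [([229.9, 174.2], 0.76)]
    [ 0.5025  0.3486 -0.0026] [0.0025 0.0025]
rocker_unit scene [([328.7, 295.5], 0.82)]
rocker_unit top [([226.1, 165.1], 0.75)]
    [0.5166 0.3473 0.0695] [0.0004 0.0004]
square_unit scene [([342.9, 281.2], 0.52), ([329.9, 305.6], 0.45)]
square_unit top [([234.7, 183.6], 0.6)]
    [0.466  0.3233 0.0715] [0.0002 0.0002]
round_unit scene [([318.6, 308.5], 0.59)]
round_unit top [([212.8, 155.3], 0.66)]
    [0.5493 0.3787 0.0766] [0.0071 0.0071]
bowl scene [([362.7, 259.7], 0.57)]
bowl top [([257.0, 216.0], 0.96)]
    [0.3794 0.2663 0.0423] [0.0002 0.0002]
spice_jar scene [([313.5, 249.9], 0.65)]
spice_jar top [([292.5, 177.5], 0.65)]
    [0.488  0.1698 0.0164] [0.0005 0.0005]
salt_mill scene [([341.7, 225.2], 0.82)]
salt_mill top [([316.2, 218.8], 0.47), ([216.2, 152.7], 0.34)]
    [ 0.3713  0.1046 -0.0052] [0.0003 0.0003]
garlic scene [([325.3, 241.9], 0.82)]
garlic top [([299.7, 196.7], 0.7)]
    [0.4383 0.1487 0.0007] [0.0044 0.0044]
```

View pics/scene0.png

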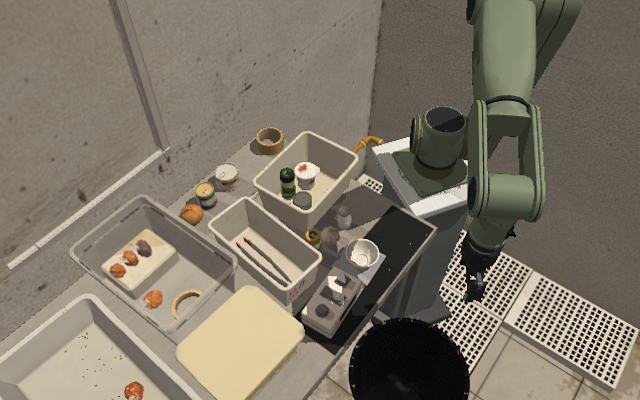

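View pics/top0.png

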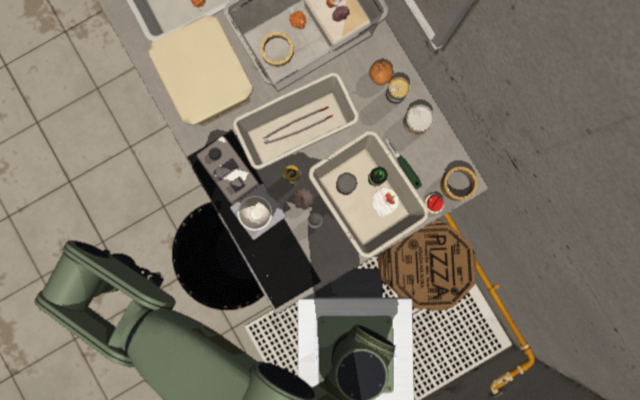

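Scene: the scale's housing lies around (332,300), bowl at (362,255). Top: housing around (225,168), bowl at (256,212). I'll enlarge the housing next.

```bash
python3 - <<'E'
from h import *
a=cv2.imread("pics/scene0.png")[255:340,290:390];b=cv2.imread("pics/top0.png")[125:210,180:280]
r=lambda i:cv2.resize(i,(400,340),interpolation=cv2.INTER_CUBIC)
cv2.imwrite("pics/crop0.png",np.hstack([r(a),r(b)]))
E
```

```text
(no output)
```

View pics/crop0.png

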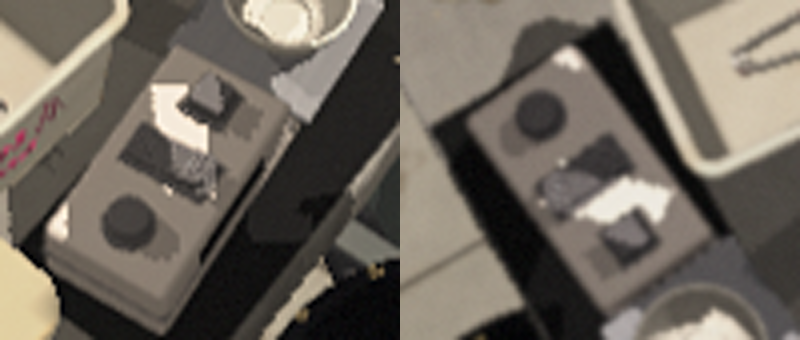

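```bash
cat > fit.py <<'E'
from h import *
from scipy.optimize import least_squares
C={n:manip.capture(n) for n in("scene","top")}
obs=[] # cam, local xyz, uv, weight
for n in C:
    for t,p in[("rocker_unit",(0,0,.064)),("square_unit",(0,-.052,.064)),("round_unit",(0,.052,.064)),("scale",(0,0,0))]:
        r=manip.tip_of(n,t)
        if r: obs.append((n,p,r[0]['uv'],1,t))
S=lambda u,v:(290+u/4,255+v/4); T=lambda u,v:(180+(u-400)/4,125+v/4)
obs+=[("scene",(0,.052,.081),S(130,212),1,"rk"),("top",(0,.052,.081),T(540,113),1,"rk"),
 ("scene",(0,-.052,.081),S(210,92),1,"sk"),("top",(0,-.052,.081),T(629,240),1,"sk")]
K=[(-.046,-.083),(.046,-.083),(-.046,.083),(.046,.083)]
for k,s,t in zip(K,[S(290,103),S(172,45),S(165,318),S(45,250)],[T(605,312),T(712,232),T(468,120),T(568,42)]):
    obs+=[("scene",(*k,.064),s,.7,"c"),("top",(*k,.064),t,.7,"c")]
def W(q,p):
    c,s=np.cos(q[2]),np.sin(q[2]);return np.array([q[0]+c*p[0]-s*p[1],q[1]+s*p[0]+c*p[1],q[3]+p[2]])
f=lambda q:np.concatenate([w*(np.array(proj(C[n],W(q,p)))-uv) for n,p,uv,w,_ in obs]+[[(q[3]-.002)/.002]])
r=least_squares(f,[.51,.35,-.985,.002],loss='soft_l1')
print(r.x.round(4))
for o,e in zip(obs,f(r.x)[:-1].reshape(-1,2)):print(o[0],o[4],e.round(1))
for nm,p in dict(rocker=(-.018,0,.081),sq=(0,-.052,.081),rd=(0,.052,.081)).items(): print(nm,W(r.x,p).round(4))
E
python3 fit.py
```

```text
[ 5.077e-01  3.483e-01 -9.304e-01 -3.000e-04]
scene rocker_unit [ 2.  -0.2]
scene square_unit [-2.8 -0.5]
scene round_unit [3.4 1.2]
scene scale [2.1 3.4]
top rocker_unit [12.  14.9]
top square_unit [-1.3  1. ]
top round_unit [0.8 0.6]
top scale [ 1.5 -1.9]
scene rk [-1.   0.2]
top rk [-1.6 -0.5]
scene sk [-0.4 -0.5]
top sk [-0.9 -1.6]
scene c [ 0.1 -0.5]
top c [-0.5  0.2]
scene c [-0.2 -1.2]
top c [-0.2 -0.1]
scene c [-0.3 -3.2]
top c [-1.8 -0.1]
scene c [-1.1 -3.7]
top c [-0.3 -0.6]
rocker [0.4969 0.3627 0.0807]
sq [0.466  0.3172 0.0807]
rd [0.5493 0.3794 0.0807]
```

```bash
cat > fit2.py <<'E'
exec(open('fit.py').read().split("f=lambda")[0])
obs=[o for o in obs if not(o[0]=="scene" and o[4]=="c" and o[1][1]>0) and o[4] not in("rocker_unit","scale")]
f=lambda q:np.concatenate([w*(np.array(proj(C[n],W(q,p)))-uv) for n,p,uv,w,_ in obs]+[[(q[3]-.002)/.001]])
r=least_squares(f,[.51,.35,-.985,.002],loss='soft_l1');q=r.x;print(q.round(4))
for nm,p in dict(rocker=(-.018,0,.081),sq=(0,-.052,.081),rd=(0,.052,.081)).items(): print(nm,W(q,p).round(4))
out=[]
for n,(x,y) in dict(scene=(290,255),top=(180,125)).items():
    im=cv2.resize(C[n]['pixels'][y:y+85,x:x+100],(800,680),interpolation=cv2.INTER_CUBIC)[:600 if n=='top' else 680]
    def L(P,col):
        u=np.array([(np.array(proj(C[n],W(q,p)))-(x,y)+.5)*8 for p in P]).astype(int);cv2.polylines(im,[u],True,col,1)
    L([(-.046,-.083,.064),(.046,-.083,.064),(.046,.083,.064),(-.046,.083,.064)],(0,255,0))
    L([(-.012,-.064,.081),(.012,-.064,.081),(.012,-.04,.081),(-.012,-.04,.081)],(0,0,255))
    L([(-.032,-.016,.067),(.032,-.016,.067),(.032,.016,.067),(-.032,.016,.067)],(255,255,0))
    L([(-.026,-.012,.085),(0,-.012,.074),(.028,-.012,.074),(.028,.012,.074),(0,.012,.074),(-.026,.012,.085)],(0,255,255))
    L([(.014*np.cos(a),.052+.014*np.sin(a),.081) for a in np.linspace(0,6.28,30)],(0,0,255))
    out.append(cv2.resize(im[:600],(400,300) if 0 else (800,600))[:, 40:760][:, :])
cv2.imwrite("pics/ov.png",cv2.resize(np.hstack([o for o in out]),(800,600*800//1440*1),interpolation=cv2.INTER_AREA))
E
python3 fit2.py
```

```text
[ 0.5064  0.3472 -0.932   0.001 ]
rocker [0.4956 0.3617 0.082 ]
sq [0.4646 0.3162 0.082 ]
rd [0.5481 0.3782 0.082 ]
```

View pics/ov.png

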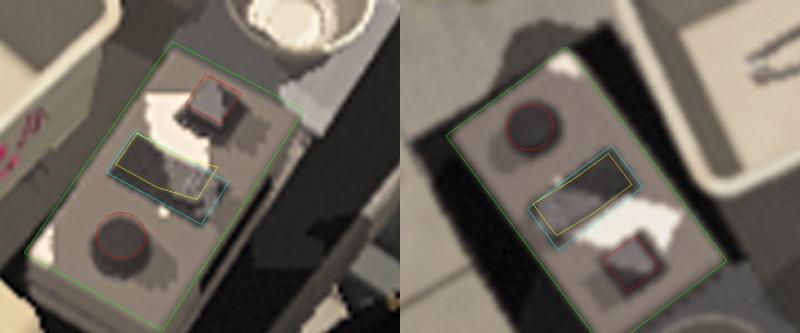

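Overlay matches both views: round key, rocker (-x end raised, toward the table's edge) and square key by the bowl. Moving.

Request:
{"op": "servo_tool", "data": {"moves": [[0, 0, 0, 0.117, 0], [0, 0, 0, 0.117, 0], [0, 0, 0, 0.117, 0], [0, 0, 0, 0.118, 0], [-0.03, 0.011, 0, 0, 0], [-0.03, 0.011, 0, 0, 0], [-0.03, 0.011, 0, 0, 0], [-0.03, 0.011, 0, 0, 0]], "force": 30}}

```text
t: 2.7
position: [0.3645, 0.4438, 0.2314]
orientation: [3.141, -0.0, 2.21]
force: [-0.3, -0.0, -0.8]
finger_gap: -0.0004
grasp_force: 0.0
```

Request:
{"op": "servo_tool", "data": {"moves": [[-0.03, 0.011, 0, 0, 0], [-0.03, 0.012, 0, 0, 0], [-0.03, 0.012, 0.015, 0, 0], [-0.03, 0.012, 0.02, 0, 0], [-0.025, 0.01, 0.02, 0, 0], [0, 0, 0.02, 0, 0], [0, 0, 0.02, 0, 0], [0, 0, 0, 0, 0], [0, 0, 0, 0, 0]]}}

```text
t: 3.6
position: [0.4959, 0.3622, 0.1365]
orientation: [-3.142, -0.0, 2.21]
force: [0.7, -0.3, 0.2]
finger_gap: -0.0
grasp_force: 0.0
```

```bash
python3 - <<'E'
from h import *
out=[]
s=manip.sense()
for n,(x,y) in dict(scene=(280,240),top=(180,110)).items():
    c=manip.capture(n);im=cv2.resize(c['pixels'][y:y+100,x:x+100],(400,400),interpolation=cv2.INTER_CUBIC)
    u=(np.array(proj(c,s['position']))-(x,y)+.5)*4
    cv2.circle(im,tuple(u.astype(int)),3,(0,0,255),1);out.append(im)
cv2.imwrite("pics/c1.png",np.hstack(out))
E
```

```text
(no output)
```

View pics/c1.png

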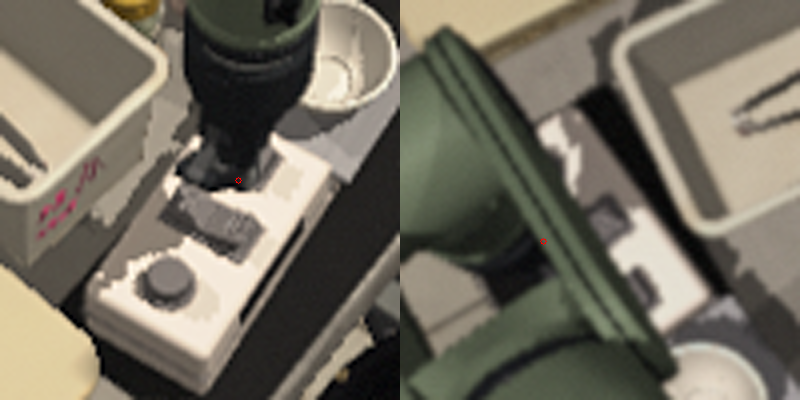

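Request:
{"op": "servo_tool", "data": {"moves": [[0, 0, 0.02, 0, 0], [0, 0, 0.02, 0, 0], [0, 0, 0.005, 0, 0], [0, 0, 0.003, 0, 0], [0, 0, 0.003, 0, 0], [0, 0, 0.003, 0, 0], [0, 0, 0, 0, 0]]}}

```text
t: 4.4
position: [0.4964, 0.3626, 0.0831]
orientation: [3.139, -0.0, 2.21]
force: [-0.2, -0.4, 1.0]
finger_gap: -0.0001
grasp_force: 0.3
```

Request:
{"op": "servo_tool", "data": {"moves": [[0, 0, 0.002, 0, 0], [0, 0, 0.002, 0, 0], [0, 0, 0.002, 0, 0], [0, 0, 0, 0, 0], [0, 0, 0, 0, 0]]}}

```text
t: 4.9
position: [0.4959, 0.3619, 0.0762]
orientation: [-3.141, 0.0, 2.21]
force: [0.7, 0.8, 1.1]
finger_gap: 0.0003
grasp_force: 0.6
```

Request:
{"op": "servo_tool", "data": {"moves": [[0, 0, 0.001, 0, 0], [0, 0, 0, 0, 0]]}}

```text
t: 5.1
position: [0.4959, 0.3619, 0.076]
orientation: [3.141, 0.0, 2.21]
force: [-1.4, 0.1, 5.2]
finger_gap: -0.0002
grasp_force: 2.8
```

Request:
{"op": "servo_tool", "data": {"moves": [[0, 0, 0.001, 0, 0], [0, 0, 0, 0, 0]]}}

```text
t: 5.3
position: [0.4959, 0.3619, 0.0759]
orientation: [3.141, 0.0, 2.21]
force: [-2.4, -1.7, 11.1]
finger_gap: -0.0001
grasp_force: 5.2
```

The stop came at z 0.076, so the wing is level and the rocker is on. Next, the square key.

Request:
{"op": "servo_tool", "data": {"moves": [[0, 0, -0.015, 0, 0], [0, 0, -0.02, 0, 0], [-0.009, -0.026, 0, 0, 0], [-0.009, -0.026, 0, 0, 0], [0, 0, 0, 0, 0], [0, 0, 0.015, 0, 0], [0, 0, 0.008, 0, 0], [0, 0, 0, 0, 0]]}}

```text
t: 6.1
position: [0.4642, 0.3162, 0.0848]
orientation: [-3.138, -0.0, 2.21]
force: [0.7, -0.5, -0.4]
finger_gap: -0.0002
grasp_force: 0.0
```

```bash
python3 - <<'E'
from h import *
out=[]
for n,(x,y) in dict(scene=(280,240),top=(180,110)).items():
    c=manip.capture(n);im=cv2.resize(c['pixels'][y:y+100,x:x+100],(400,400),interpolation=cv2.INTER_CUBIC)
    out.append(im)
cv2.imwrite("pics/c2.png",np.hstack(out))
E
```

```text
(no output)
```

View pics/c2.png

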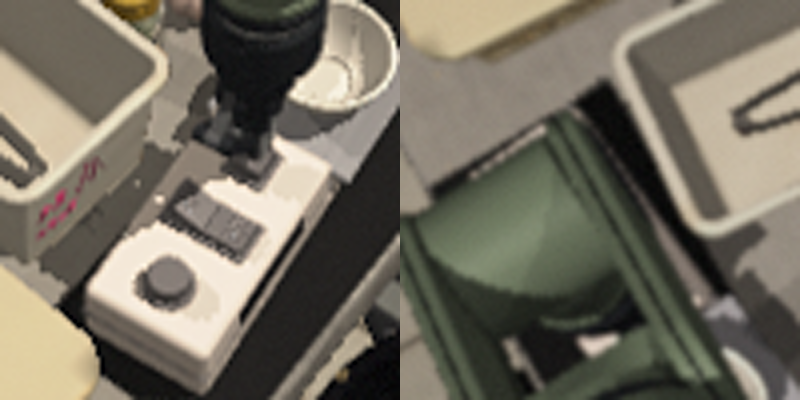

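The scene half shows the rocker flipped: its +x wing (185,205) is now up and the -x wing (240,230) level. The fingers stand over the square key at (255,165).

Request:
{"op": "servo_tool", "data": {"moves": [[0, 0, 0.003, 0, 0], [0, 0, 0.003, 0, 0], [0, 0, 0.002, 0, 0], [0, 0, 0.001, 0, 0], [0, 0, 0, 0, 0], [0, 0, 0, 0, 0]]}}

```text
t: 6.8
position: [0.4653, 0.317, 0.0776]
orientation: [3.14, -0.0, 2.21]
force: [0.8, 0.5, 3.3]
finger_gap: 0.0002
grasp_force: 1.1
```

Request:
{"op": "servo_tool", "data": {"moves": [[0, 0, 0.001, 0, 0], [0, 0, 0.001, 0, 0], [0, 0, 0, 0, 0]]}}

```text
t: 7.1
position: [0.4653, 0.317, 0.076]
orientation: [3.14, -0.0, 2.21]
force: [1.2, 0.5, 6.3]
finger_gap: 0.0
grasp_force: 3.0
```

Request:
{"op": "servo_tool", "data": {"moves": [[0, 0, 0.001, 0, 0], [0, 0, 0.001, 0, 0], [0, 0, 0, 0, 0]]}}

```text
t: 7.4
position: [0.4654, 0.317, 0.0759]
orientation: [3.139, 0.0, 2.21]
force: [-1.8, -1.2, 18.1]
finger_gap: -0.0004
grasp_force: 8.8
```

The square key is at its stop. Next is the round key, keeping clear above the rocker.

Request:
{"op": "servo_tool", "data": {"moves": [[0, 0, -0.015, 0, 0], [0, 0, -0.025, 0, 0], [0, 0.026, 0, 0, 0], [0, 0.026, 0, 0, 0], [0, 0.026, 0, 0, 0], [0, 0.026, 0, 0, 0], [0, 0, 0, 0, 0], [0, 0, 0.015, 0, 0], [0, 0, 0.01, 0, 0], [0, 0, 0, 0, 0]]}}

```text
t: 8.4
position: [0.5462, 0.3771, 0.0859]
orientation: [-3.135, -0.0, 2.21]
force: [-0.2, 0.3, -0.2]
finger_gap: -0.0002
grasp_force: 0.0
```

```bash
python3 - <<'E'
from h import *
out=[]
for n,(x,y) in dict(scene=(280,240),top=(180,110)).items():
    c=manip.capture(n);im=cv2.resize(c['pixels'][y:y+100,x:x+100],(400,400),interpolation=cv2.INTER_CUBIC)
    out.append(im)
cv2.imwrite("pics/c3.png",np.hstack(out))
E
```

```text
(no output)
```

View pics/c3.png

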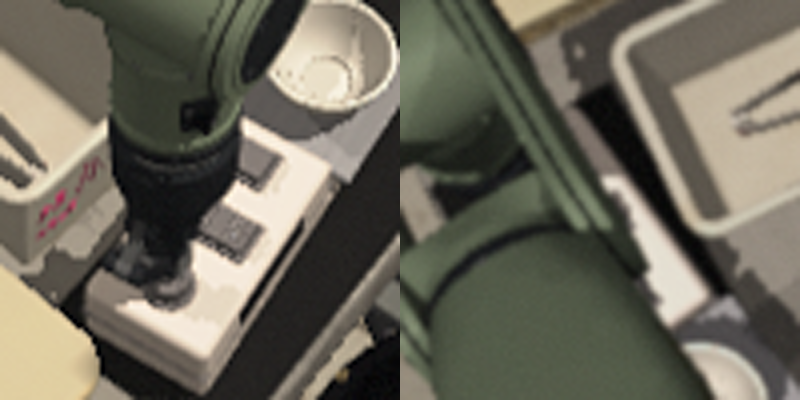

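The square key (255,165) is flush, the rocker still on, and the fingers are over the round key (170,285). Pressing and holding, with a 2 mm correction along the tool's y.

Request:
{"op": "servo_tool", "data": {"moves": [[0, 0.002, 0, 0, 0], [0, 0, 0.003, 0, 0], [0, 0, 0.003, 0, 0], [0, 0, 0.003, 0, 0], [0, 0, 0.001, 0, 0], [0, 0, 0.001, 0, 0], [0, 0, 0, 0, 0]]}}

```text
t: 9.2
position: [0.5502, 0.38, 0.0777]
orientation: [3.141, 0.0, 2.21]
force: [0.1, 0.1, 3.8]
finger_gap: -0.0004
grasp_force: 1.9
```

Request:
{"op": "servo_tool", "data": {"moves": [[0, 0, 0.001, 0, 0], [0, 0, 0.001, 0, 0], [0, 0, 0, 0, 0], [0, 0, 0, 0, 0]]}}

```text
t: 9.6
position: [0.5502, 0.38, 0.076]
orientation: [3.14, 0.0, 2.21]
force: [-1.1, -0.4, 6.4]
finger_gap: 0.0001
grasp_force: 3.2
```

Request:
{"op": "servo_tool", "data": {"moves": [[0, 0, 0.001, 0, 0], [0, 0, 0.001, 0, 0], [0, 0, 0, 0, 0], [0, 0, 0, 0, 0]]}}

```text
t: 10.0
position: [0.5502, 0.38, 0.0759]
orientation: [3.14, 0.0, 2.21]
force: [-2.7, -1.6, 14.9]
finger_gap: 0.0002
grasp_force: 7.3
```

```bash
python3 -c "
from bench import manip
print(manip.hand_in())"
```

```text
the job is handed in; nothing more can be done
None
```

I switched the rocker on, pushed the square key fully in, then pressed the round key to its stop and handed the job in at about 10 s with the fingertips still holding it down (about 15 N).

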